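# Load-test a block battery with the dead-man load slide

### The job

Lay the loose block battery flat in the bay of the battery tester, terminals towards the lid's hinge, let go of it and shut the lid fully. Only once the lid is shut, pull the red spring-return handle towards the tester's front until its black pointer stands within the width of the green set band, and keep it there: finish while still holding the handle, because it springs back when let go. Do not shift the green band, and leave the bearing, tape measure, tape roll and bushing where they are.

Things in the scene. Friction and masses are not known exactly. Their poses are not given: they have to be found in the camera images.
- tester: grey battery tester, fixed to the bench, 200 (x) x 190 (y) x 30 mm high; origin at the centre of its underside; its +x points to its back, away from the robot (its turn to either side is small), +y to its left, z up. The bay with the lid is on its right half, the load slide on its left half.
- bay (a point): centre of the bay's floor, on top of the tester 30 mm above the bench; axes as the tester. The pocket is 57 mm long (x) and 32 mm wide (y) between black walls 8 mm high; the long walls stand only in the corners (12 mm each), leaving 33 mm open in the middle of each side for fingers. Two brass contacts show at the far (+x, hinge) end. A lid rest (18 mm wide, 17 mm high) stands just before the near end.
- battery_center (a point): centre of the dark block battery with an orange end, 26 (its x) x 51 (its y) x 17 mm (z), about 45 g, lying flat; its -y points to the end that carries the two terminals (the end away from the orange one), z up
- battery_terminals (a point): middle of the battery's terminal end, 25.5 mm from its centre along its -y; at the start it points away from the robot, within about 35 degrees
- lid (a joint): angle of the blue lid in rad: 0 shut (level over the bay), growing as it opens up and back; starts about 1.7 to 1.95 (upright, leaning back a little). The stiff hinge stays where it is left; about 1 N at the free edge moves it.
- lid_hinge (a point): middle of the lid's hinge axis, which runs along the tester's y, 43 mm beyond the bay centre and 52 mm above the bench; axes as the tester. The lid is a plate 46 mm wide (y), 4 mm thick, reaching 80 mm from the axis; its mid-plane goes through the axis. Standing open it rises to about 132 mm above the bench.
- lid_edge (a point): middle of the lid's free edge, 78 mm from the hinge axis, on its outer face (which is on top when shut, and faces away from the robot when open)
- slide (a joint): how far the load slide is pulled out, in m: 0 at rest, 0.070 at the stop. It moves along the tester's -x (towards the robot). Its spring pulls back with about 3 N at rest and 9 N at the stop.
- handle (a point): centre of the red upright handle of the slide: a block 14 mm thick (x), 36 mm wide (y), 32 mm high, so from 55 to 87 mm above the bench; clear on all sides for fingers; axes as the tester
- pointer (a point): tip of the thin black pointer that the slide carries to its left, 38 mm to the left (+y) of the handle's centre; moves with the handle
- band (a joint): where the green band is set, in m of slide travel: when joint slide reads the same value the pointer is at the band's middle. Between 0.025 and 0.055; stiff, not to be moved.
- set_band (a point): middle of the green set band, 10 mm wide along x, beside the scale at the tester's left edge; axes as the tester. It must not be shifted.
- bearing_center (a point): steel ball bearing lying flat, 38 mm across, 11 mm high, standing by, not to be disturbed; this is its centre
- tape_center (a point): grey and yellow pocket tape measure, 28x50x41 mm, standing by, not to be disturbed; this is its centre
- roll_center (a point): roll of black tape lying flat, 58 mm across, 19 mm high, standing by, not to be disturbed; this is its centre
- bushing_center (a point): bronze flanged bushing, 29x28x29 mm, standing by, not to be disturbed; this is its centre
Mind the look-alikes: they are no part of the job. What is shaped like the part that bears battery_center but blue is not meant.

How it is judged (in metres and radians):
On the way, in this order (a step that is already met when the one before it is completed fails the run):
1. the battery lies in the bay, terminals to the hinge, let go, with the lid still open (x of battery_center in the frame of bay between -0.006 and 0.006 m and y of battery_center in the frame of bay between -0.006 and 0.006 m and z of battery_center in the frame of bay between 0.004 and 0.0125 m and x of battery_terminals in the frame of bay above 0.015 m and contact force between the fingers and battery below 0.1 N and value of joint lid above 0.5 rad), for 0.2 s.
2. the lid is shut over the battery (x of battery_center in the frame of bay between -0.006 and 0.006 m and y of battery_center in the frame of bay between -0.006 and 0.006 m and z of battery_center in the frame of bay between 0.004 and 0.0125 m and x of battery_terminals in the frame of bay above 0.015 m and value of joint lid below 0.08 rad), for 0.2 s.
At the end, for the whole second after the job is handed in: the battery lies in the bay (centre within 6 mm, flat on the floor, terminals to the hinge), the lid is shut (under 0.08 rad), and the gripper's fingers are still holding the load slide, at rest, with the pointer within the green band (5 mm either side of its middle) (all of step 2 and x of pointer in the frame of set_band between -0.005 and 0.005 m and value of joint slide above 0.015 m and contact force between the fingers and slide above 1.5 N and velocity of joint slide between -0.01 and 0.01 m/s); the arm keeps its last pose, push and grip.
It fails at once if the load slide is pulled while the lid is open (value of joint slide above 0.012 m and value of joint lid above 0.15 rad).
It fails at once if the green band is shifted (distance of set_band from where it was at the start of the episode above 0.004 m).
It fails at once if the bearing, tape measure, tape roll or bushing is shifted by more than 20 mm (distance of any of bearing_center, tape_center, roll_center, bushing_center from where it was at the start of the episode above 0.02 m).
It also fails if it takes over 64 s, if anything falls off the work surface, if the arm or the gripper's body presses on something with over 40 N, if the wrist force passes 120 N, or if a joint passes its speed limit or range.

### The arm

A 7-joint arm with a two-finger parallel gripper is mounted at the origin on a cart in front of the work surface, level with it; the furniture and walls round the work are solid. World frame = base frame: x ahead of the robot, y to its left, z up, the work surface at z = 0. Lengths are in mm, angles in rad, forces in N, time in s.
With the tool pointing down it reaches from about 400 to 875 mm from the base axis. Payload 4.4 kg.
Tool frame: the origin (TCP) lies on the centre line of the jaws, within the pads' length; the fingertips stand 25 mm ahead of it and the grasp point (between the pads) lies 6 mm ahead of it; z points along the fingers, x is the direction in which the jaws open and shut, and the axes are right-handed (so a half turn about z gives the same grasp; the last joint's range is limited). The gripper opens to 85 mm and grips with 20 to 120 N. Pads are 22 mm wide; open, the fingers measure 114 mm over their backs; the gripper's body (76 mm by 85 mm) begins 54 mm behind the grasp point. The pads swing forward as they close: fully open they stand 13 mm farther back than shut.
Start: joints at [1.155, 0.628, 0.038, 1.517, -0.027, 0.996, -0.02], TCP at [222.788, -610.641, 256.313] pointing down, gripper open.
Joint ranges: [-3.06, 3.06], [-0.37, 2.12], [-1.25, 1.32], [0.18, 2.47], [-1.1, 4.24], [0.23, 1.98], [-2.94, 2.94]. Speed limits (rad/s): [2.57, 2.57, 3.14, 3.14, 3.14, 3.14, 3.14].

### API

Orientations are given as [roll, pitch, yaw] about the fixed x, y, z axes, in that order (R = Rz(yaw) Ry(pitch) Rx(roll)).
In Python, from cell import ctrl, cams gives the robot as it stands. The module is installed in compiled form; this text tells all that it offers.
- The arm moves only by the tool step_arm, never from a script. Its arguments are lists of equal length, an entry for each row: "linear": the shift along the tool's x, y, z in mm, a list of three; "yaw": the turn about the tool's z in rad; "gripper": the opening, from -1 (shut) to 1 (fully open). A call has 1 to 8 rows; each row is the pose to reach, as a shift and turn from the pose commanded when the call began, along the tool's axes at that moment; what a row does not reach only later rows make up. A row lasts 1/12 s, in which the tool goes at most 41.7 mm and 7.16 degrees, less where a joint would pass 70% of its speed; a pose out of reach is approached as far as the arm can. A call with a gripper value outside its range is refused whole. The fingers move at their own pace and stop on an object; the grip force is fixed at half the most. Time passes only in rows, so rows that repeat a pose let the fingers close. It gives the time, the measured TCP pose, the force and the opening at its end, in the units of the state.
- ctrl.read_state(): the state, without advancing time (a new reading comes with each control period).
- cams.get_image(name): name is "scene" or "top" or "wrist"; returns a dict with "frame" (384x512x3 uint8, red, green, blue), "depth" (384x512 float32, mm along the optical axis (not along the pixel's ray), 0 where there is no reading), "intrinsics" (3x3 intrinsics, pixels), "cam_to_world" (4x4, takes a point from camera to world coordinates). Camera axes: x right, y down, z forward; pixel columns grow to the right and rows downward; lengths in mm; the calibration is good to about 2 mm. The wrist camera is an equidistant fisheye: a pixel r from the principal point sees the ray r / f radians off the axis. A picture is of the moment at which its call begins.
- ctrl.finish_job(): hands the job in, once; it reports no verdict.
Trained networks look in the newest picture that a camera, given by its name, has taken for a name from the list of things; names that differ only in an ending like _2 or _b are one class to them, and where a whole thing is asked for, a point or a joint stands for the part that bears it (a point fixed in the world has none). Each returns a list of dicts, best first, with "conf" (0 to 1); they miss things now and then, are a little off and sometimes report something else, mostly with a low value. They report only what shows in the picture. A call takes as long as a camera call. They do not tell look-alikes from the thing itself.
- cams.regions_of(camera, name): "pixels" (384x512 bool, what is visible of it) and "pixel" ([column, row] in pixels, amid what is visible of it).
The state is a dict: "clock": time; "qpos": joint angles; "qd": joint speeds; "tau": joint torques, N m; "eef_pos": TCP position; "tool_rot": TCP orientation; "force": force on the tool from outside, world axes, zero at the start; "torque": the same for the moment, N m; "width": finger opening in mm.
Only numpy, scipy, OpenCV 4.12 (cv2) and the standard library are available. Lean on these libraries where they do the work, as an engineer would, in place of code of your own. Each camera call takes 0.05 s, during which the arm holds its last target.

## Working session

There is one attempt and no reset: what is moved stays moved. The work goes in short steps, Python scripts to look and compute and a tool call to move; the robot and the scene stay as the last step left them, time stands still between calls to the robot, and variables do not carry over. Pictures are saved under pics/ and viewed, and the job is handed in when it is done.

Besides the shell and the picture viewer there is one more tool, called after ">>>" in YAML: its name, and indented under it one key for each argument. step_arm: Moves the arm, as the interface text tells. Its arguments: {"type":"object","properties":{"linear":{"type":"array"},"yaw":{"type":"array"},"gripper":{"type":"array"}},"required":["linear","yaw","gripper"]}

```bash
mkdir -p pics; cat > h.py <<'E'
from cell import ctrl, cams
import numpy as np, cv2
from scipy.spatial.transform import Rotation as R
def save(name,fn):
    d=cams.get_image(name); cv2.imwrite('pics/'+fn,d['frame'][:,:,::-1]); return d
def cloud(d):
    K=np.array(d['intrinsics']);T=np.array(d['cam_to_world']);Z=d['depth']
    v,u=np.mgrid[0:Z.shape[0],0:Z.shape[1]]
    P=np.stack([(u-K[0,2])/K[0,0]*Z,(v-K[1,2])/K[1,1]*Z,Z],-1)
    W=P@T[:3,:3].T+T[:3,3]; W[Z<=0]=np.nan
    return W
def proj(d,p):
    K=np.array(d['intrinsics']);T=np.linalg.inv(np.array(d['cam_to_world']))
    q=T[:3,:3]@np.array(p)+T[:3,3]; return (K@q/q[2])[:2]
E
python3 - <<'E'
from h import *
print(ctrl.read_state())
for c in('scene','top'):
    d=save(c,c+'1.png'); W=cloud(d)
    print(c,np.array(d['cam_to_world']).round(2).tolist(),np.array(d['intrinsics']).round(1).tolist())
    for n in['tester','bay','battery_center','lid','handle','pointer','set_band','bearing_center','tape_center','roll_center','bushing_center']:
        try:
            for r in cams.regions_of(c,n)[:3]:
                print(n,round(r['conf'],2),np.round(r['pixel']),r['pixels'].sum(),np.nanmedian(W[r['pixels']],0).round(0))
        except Exception as e: print(n,e)
E
```

```text
{'clock': 0.0, 'qpos': array([ 1.15518179,  0.62932541,  0.03843412,  1.51833642, -0.02700402,
        0.99626784, -0.01994345]), 'qd': array([-1.84571263e-03,  8.99723322e-04,  1.03098908e-03,  3.57888010e-04,
        8.03156356e-04, -3.24356871e-05, -2.84912158e-03]), 'tau': array([-4.27256737e-04, -5.63385451e+01,  1.22651696e+00, -1.93435282e+01,
        1.11352064e-02,  1.06611487e-02,  5.72616131e-06]), 'eef_pos': array([ 222.61602401, -610.10489146,  255.41240535]), 'tool_rot': array([ 3.14157864e+00,  1.81929300e-03, -1.22092040e+00]), 'force': array([-0.85530879,  0.25552354, -0.28487079]), 'torque': array([-0.04482895, -0.04192871,  0.09570961]), 'width': 85.1159171293689}
scene [[-0.89, -0.35, 0.31, 211.95], [-0.47, 0.65, -0.61, 775.42], [0.01, -0.68, -0.73, 996.8], [0.0, 0.0, 0.0, 1.0]] [[453.6, 0.0, 253.8], [0.0, 453.6, 191.9], [0.0, 0.0, 1.0]]
tester 0.67 [260. 226.] 4522 [547.  76.  30.]
bay 0.17 [183. 272.] 239 [654. 309.  36.]
battery_center 0.53 [327. 155.] 112 [ 502. -282.   15.]
battery_center 0.47 [324. 180.] 126 [ 469. -194.   15.]
lid 0.54 [256. 183.] 370 [614.
[... 332 characters left out ...]
11, -0.99, 974.18], [0.0, 0.0, 0.0, 1.0]] [[366.2, 0.0, 252.7], [0.0, 366.2, 188.8], [0.0, 0.0, 1.0]]
tester 0.67 [224. 220.] 5740 [548.  64.  31.]
bay 0.78 [228. 218.] 5680 [548.  64.  31.]
battery_center 0.72 [326. 247.] 183 [ 473. -197.   17.]
battery_center 0.62 [363. 233.] 204 [ 505. -288.   16.]
lid 0.76 [249. 191.] 309 [614.   6.  94.]
handle 0.48 [210. 209.] 199 [577. 103.  48.]
pointer 0.72 [208. 205.] 209 [577. 106.  48.]
bearing_center 0.75 [150. 246.] 161 [480. 279.  11.]
tape_center 0.68 [138. 181.] 255 [657. 299.  36.]
roll_center 0.52 [228. 132.] 237 [775.  53.  18.]
bushing_center 0.73 [363. 232.] 207 [ 505. -288.   16.]
bushing_center 0.53 [360. 166.] 112 [ 682. -271.   23.]
```

```bash
python3 - <<'E'
import cv2,numpy as np
a=cv2.imread('pics/top1.png');b=cv2.imread('pics/scene1.png')
cv2.imwrite('pics/top1c.png',cv2.resize(a[120:300,110:400],None,fx=2.7,fy=2.7,interpolation=cv2.INTER_CUBIC))
cv2.imwrite('pics/sc1c.png',cv2.resize(b[110:310,150:370],None,fx=2.9,fy=2.9,interpolation=cv2.INTER_CUBIC))
E
```

```text
(no output)
```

View pics/top1c.png

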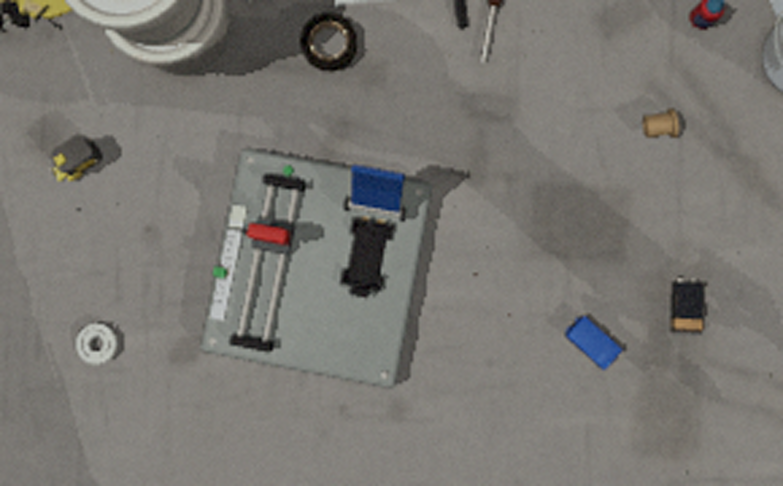

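View pics/sc1c.png

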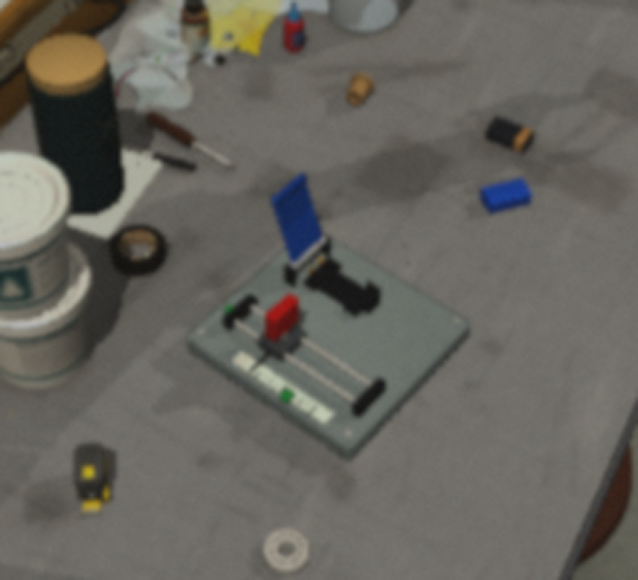

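The meant battery is the dark block with the orange end: crop (688,305), top pixel ~(365,233), terminal end away from the robot. The blue block at crop (594,342) is the look-alike. Now I'll measure precisely.

```bash
python3 - <<'E'
from h import *
d=save('top','top2.png'); W=cloud(d); F=d['frame'].astype(int)
ds=save('scene','scene2.png'); Ws=cloud(ds); Fs=ds['frame'].astype(int)
# tester top
def rect(pts):
    r=cv2.minAreaRect(pts.astype(np.float32)); return np.array(r[0]).round(1),np.array(r[1]).round(1),round(r[2],1)
m=(W[...,2]>24)&(W[...,2]<36)&(abs(W[...,0]-548)<150)&(abs(W[...,1]-64)<150)
n,l,s,c=cv2.connectedComponentsWithStats(m.astype(np.uint8)); k=1+s[1:,4].argmax()
P=W[l==k]; print('tester',rect(P[:,:2]),P.mean(0))
m=(Ws[...,2]>24)&(Ws[...,2]<36)&(abs(Ws[...,0]-548)<150)&(abs(Ws[...,1]-64)<150)
n,l,s,c=cv2.connectedComponentsWithStats(m.astype(np.uint8)); k=1+s[1:,4].argmax()
P=Ws[l==k]; print('tester scene',rect(P[:,:2]),P.mean(0))
for nm,WW,FF in(('top',W,F),('scene',Ws,Fs)):
    m=(WW[...,2]>9)&(WW[...,2]<25)&(np.hypot(WW[...,0]-505,WW[...,1]+288)<45)
    P=WW[m];print(nm,'bat',m.sum(),rect(P[:,:2]),P.mean(0).round(1),np.percentile(P[:,2],[50,90]).round(1))
    r,g,b=FF[...,0],FF[...,1],FF[...,2]
    o=m&(r>b+50); print(' orange',WW[o].mean(0).round(1),' dark',WW[m&~o].mean(0).round(1))
    G=(g>r+30)&(g>b+30)&(abs(WW[...,0]-548)<150)&(abs(WW[...,1]-64)<150)
    n,l,s,c=cv2.connectedComponentsWithStats(G.astype(np.uint8))
    for k in range(1,n):
        if s[k,4]>3: print(' green',s[k,4],c[k].round(1),np.nanmean(WW[l==k],0).round(1))
    Rr=(r>g+70)&(r>b+70)&(abs(WW[...,0]-548)<150)&(abs(WW[...,1]-64)<150)
    print(' red',Rr.sum(),np.nanmean(WW[Rr],0).round(1),np.nanpercentile(WW[Rr][:,2],95), rect(WW[Rr&(WW[...,2]>78)][:,:2]))
    B=(b>r+50)&(b>g+25)&(abs(WW[...,0]-600)<80)&(abs(WW[...,1]-10)<70)
    print(' lid',B.sum(),np.nanmean(WW[B],0).round(1),np.nanmin(WW[B],0).round(1),np.nanmax(WW[B],0).round(1))
E
```

```text
tester (array([549.3,  65.3]), array([189.7, 199.8]), 78.4) [541.5923944   60.20580035  30.32980677]
tester scene (array([548.7,  65. ]), array([191.2, 201. ]), 78.4) [537.84787177  70.30716086  29.88891942]
top bat 209 (array([ 506.4, -289.5]), array([25.6, 50.1]), 85.5) [ 505.5 -288.6   16.2] [16.4 18.7]
 orange [ 488.7 -288.8   16.9]  dark [ 509.5 -288.6   16. ]
 green 9 [216.1 182.7] [640.9  91.8  33.3]
 green 17 [190.9 220.4] [544.2 156.5  36.9]
 red 79 [577.1 104.3  86.7] 89.8172166800064 (array([577.3, 105. ]), array([36.1, 12.8]), 80.4)
 lid 251 [614.9   4.9  96.8] [599.1 -19.   54.6] [631.7  28.7 130.5]
scene bat 110 (array([ 504.7, -289.1]), array([52.7, 28.6]), 2.3) [ 503.8 -287.9   16. ] [16.4 18.8]
 orange [ 487.1 -286.3   15.6]  dark [ 506.7 -288.2   16. ]
 green 14 [248.4 245.8] [543.9 157.3  36.2]
 red 70 [575.3 109.3  83.3] 88.95721198461602 (array([575.7, 105.8]), array([35.7, 12.4]), 85.9)
 lid 267 [613.8   6.1  92.8] [599.1 -17.3  53.4] [628.2  29.4 130.8]
```

```bash
cat >> h.py <<'E'
TC=np.array([549.,65.2]);TY=-0.2025
tx=np.array([np.cos(TY),np.sin(TY)]);ty=np.array([-np.sin(TY),np.cos(TY)])
def t2w(x,y): return TC+x*tx+y*ty
def w2t(P): P=np.asarray(P)[...,:2]-TC; return np.stack([P@tx,P@ty],-1)
def go(x,y,z,yaw):
    s=ctrl.read_state(); p=s['eef_pos'];r=s['tool_rot']; M=R.from_euler('xyz',r).as_matrix()
    print('clk',s['clock'],'at',p.round(1),r.round(3),'F',s['force'].round(1),'w',round(s['width'],1))
    print('linear',(M.T@(np.array([x,y,z])-p)).round(1),'yaw', round(-((yaw-r[2]+np.pi)%(2*np.pi)-np.pi),3),'(tool z down: sign flipped)')
E
python3 - <<'E'
from h import *
d=save('top','top3.png'); W=cloud(d); F=d['frame'].astype(int)
q=w2t(W); 
for a in('battery',):
    m=(W[...,2]>9)&(W[...,2]<25)&(np.hypot(W[...,0]-505,W[...,1]+288)<45)
    P=W[m][:,:2];C=np.cov(P.T);w,V=np.linalg.eigh(C);print('pca yaw',np.degrees(np.arctan(V[1,1]/V[0,1])))
dark=(F.max(-1)<60)&(W[...,2]>33)&(abs(q[...,1]+45)<35)&(abs(q[...,0])<110)
Q=q[dark];print('bay dark',dark.sum(),np.percentile(Q,[2,50,98],0).round(1).tolist())
r,g,b=F[...,0],F[...,1],F[...,2]
B=(b>r+50)&(b>g+25)&(abs(W[...,0]-600)<80)&(abs(W[...,1]-10)<70)
A=np.c_[q[B][:,0],W[B][:,2]]; k=np.polyfit(A[:,1],A[:,0],1);print('lid x(z)',k, 'at z52',np.polyval(k,52),'at 130',np.polyval(k,130),'ang',np.pi/2+np.arctan(k[0]),'y',np.percentile(q[B][:,1],[2,98]))
go(505.5,-289,150,-1.571)
E
```

```text
pca yaw -3.879532608380677
bay dark 110 [[-19.0, -72.8], [1.3, -46.6], [64.1, -19.0]]
lid x(z) [ 0.33267323 44.44595188] at z52 61.74495983536784 at 130 87.69347176920863 ang 1.8919526705182452 y [-66.24852582 -25.47403733]
clk 1.35 at [ 222.8 -610.6  256.3] [-3.142  0.    -1.221] F [ 0.7 -0.5 -0.6] w 85.5
linear [-205.3 -375.8  106.3] yaw 0.35 (tool z down: sign flipped)
```

>>> step_arm:
  linear:
    - [-205,-376,106]
    - [-205,-376,106]
    - [-205,-376,106]
    - [-205,-376,106]
    - [-205,-376,106]
    - [-205,-376,106]
    - [-205,-376,106]
    - [-205,-376,106]
  yaw: [0.35,0.35,0.35,0.35,0.35,0.35,0.35,0.35]
  gripper: [1,1,1,1,1,1,1,1]

```text
clock: 2.02
eef_pos: [437.8, -366.3, 176.0]
tool_rot: [-3.141, -0.0, -1.571]
force: [0.4, -0.4, 0.7]
width: 85.5
```

```bash
python3 - <<'E'
from h import *
go(505.5,-289,150,-1.571)
E
```

```text
clk 2.0167 at [ 437.8 -366.3  176. ] [-3.141 -0.    -1.571] F [ 0.4 -0.4  0.7] w 85.5
linear [-77.3 -67.7  26.1] yaw -0.0 (tool z down: sign flipped)
```

>>> step_arm:
  linear:
    - [-77,-68,26]
    - [-77,-68,26]
    - [-77,-68,26]
    - [-77,-68,26]
    - [-77,-68,26]
  yaw: [0,0,0,0,0]
  gripper: [1,1,1,1,1]

```text
clock: 2.43
eef_pos: [505.7, -288.9, 149.8]
tool_rot: [3.141, 0.001, -1.567]
force: [-0.2, -0.9, 0.2]
width: 85.7
```

```bash
cat >> h.py <<'E'
def wcloud(d):
    K=np.array(d['intrinsics']);T=np.array(d['cam_to_world']);Z=d['depth']
    v,u=np.mgrid[0:Z.shape[0],0:Z.shape[1]]
    a=(u-K[0,2])/K[0,0];b=(v-K[1,2])/K[1,1];r=np.hypot(a,b)+1e-9
    t=np.tan(np.minimum(r,1.5)); P=np.stack([a/r*t*Z,b/r*t*Z,Z],-1)
    W=P@T[:3,:3].T+T[:3,3]; W[(Z<=0)|(r>1.3)]=np.nan
    return W
def wrect(d,W,c,r,z0,z1):
    m=(W[...,2]>z0)&(W[...,2]<z1)&(np.hypot(W[...,0]-c[0],W[...,1]-c[1])<r)
    P=W[m]; print(m.sum(),cv2.minAreaRect(P[:,:2].astype(np.float32)),P.mean(0).round(1))
    w,V=np.linalg.eigh(np.cov(P[:,:2].T));print('pca',np.degrees(np.arctan(V[1,1]/V[0,1])).round(2))
    return m
E
python3 - <<'E'
from h import *
d=save('wrist','w1.png');W=wcloud(d)
m=wrect(d,W,(505,-289),45,9,25)
F=d['frame'].astype(int);o=m&(F[...,0]>F[...,2]+50)
print(W[o].mean(0),W[m&~o].mean(0))
go(505.5,-289,150,-1.571)
E
```

```text
1602 ((505.0928039550781, -289.36688232421875), (26.407678604125977, 51.13722229003906), 85.5766372680664) [ 506.2 -289.3   17.4]
pca -3.92
[ 488.17799098 -287.7259989    17.71937335] [ 510.15790254 -289.65631576   17.28393257]
clk 2.4833 at [ 504.6 -290.9  150.2] [ 3.141e+00 -1.000e-03 -1.570e+00] F [-1.1 -0.3 -0.5] w 85.4
linear [-1.9 -0.9  0.2] yaw 0.001 (tool z down: sign flipped)
```

View pics/w1.png

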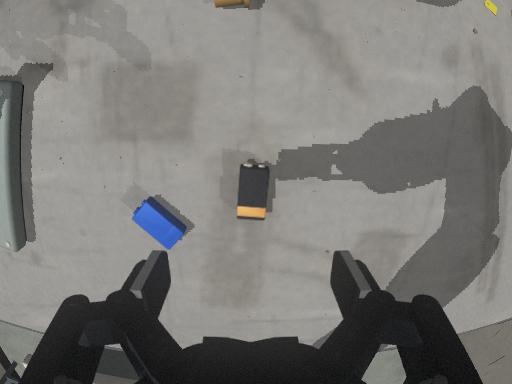

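```bash
python3 - <<'E'
from h import *
go(505.2,-289.4,27,-1.645)
E
```

```text
clk 2.4833 at [ 504.6 -290.9  150.2] [ 3.141e+00 -1.000e-03 -1.570e+00] F [-1.1 -0.3 -0.5] w 85.4
linear [ -1.6  -0.7 123.2] yaw 0.075 (tool z down: sign flipped)
```

>>> step_arm:
  linear:
    - [0,0,30]
    - [0,0,60]
    - [0,0,90]
    - [0,0,105]
    - [0,0,115]
    - [0,0,123]
    - [0,0,123]
    - [0,0,123]
  yaw: [0.04,0.075,0.075,0.075,0.075,0.075,0.075,0.075]
  gripper: [1,1,1,1,1,1,1,1]

```text
clock: 3.15
eef_pos: [504.7, -291.8, 27.9]
tool_rot: [-3.141, -0.001, -1.647]
force: [-0.2, -0.2, 0.7]
width: 85.1
```

```bash
python3 - <<'E'
from h import *
d=save('wrist','w2.png');W=wcloud(d)
wrect(d,W,(505,-289),40,9,22)
go(505.2,-289.4,27,-1.645)
go(505.2,-289.4,27,-1.645)
E
```

```text
4336 ((505.2980041503906, -288.966552734375), (26.39011573791504, 51.10939407348633), 86.45217895507812) [ 508.6 -289.3   17.1]
pca -3.97
clk 3.2 at [ 505.1 -291.7   28.3] [-3.140e+00 -1.000e-03 -1.647e+00] F [-0.1 -0.3 -0.4] w 85.5
linear [-2.3  0.   1.3] yaw -0.002 (tool z down: sign flipped)
clk 3.2 at [ 505.1 -291.7   28.3] [-3.140e+00 -1.000e-03 -1.647e+00] F [-0.1 -0.3 -0.4] w 85.5
linear [-2.3  0.   1.3] yaw -0.002 (tool z down: sign flipped)
```

View pics/w2.png

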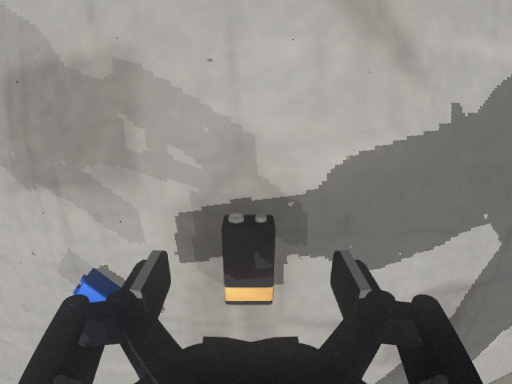

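>>> step_arm:
  linear:
    - [-2,0,1]
    - [-2,0,1]
    - [-2,0,1]
    - [-2,0,1]
    - [-2,0,1]
    - [-2,0,1]
    - [-2,0,1]
    - [-2,0,1]
  yaw: [0,0,0,0,0,0,0,0]
  gripper: [-1,-1,-1,-1,-1,-1,-1,-1]

```text
clock: 3.87
eef_pos: [505.2, -289.1, 26.8]
tool_rot: [-3.141, -0.0, -1.646]
force: [-1.7, 0.0, 4.9]
width: 24.6
```

>>> step_arm:
  linear:
    - [0,0,0]
    - [0,0,0]
    - [0,0,-20]
    - [0,0,-50]
    - [0,0,-80]
    - [0,0,-110]
    - [0,0,-110]
    - [0,0,-110]
  yaw: [0,0,0,0,0,0,0,0]
  gripper: [-1,-1,-1,-1,-1,-1,-1,-1]

```text
clock: 4.53
eef_pos: [505.7, -289.3, 137.8]
tool_rot: [-3.138, -0.001, -1.646]
force: [-0.3, 1.1, -1.4]
width: 24.7
```

```bash
python3 - <<'E'
from h import *
d=save('wrist','w3.png');W=wcloud(d)
s=ctrl.read_state();p=s['eef_pos']
wrect(d,W,p[:2],40,p[2]-25,p[2]+3)
b=t2w(19.5,-46);print('bay',b)
go(b[0],b[1],137,TY-np.pi/2)
E
```

```text
5623 ((505.92626953125, -287.4263000488281), (51.50926971435547, 48.86404800415039), 36.20962142944336) [ 511.1 -287.8  128.2]
pca -3.6
bay [558.85008523  16.21810721]
clk 4.5833 at [ 504.7 -288.6  136.4] [-3.141 -0.    -1.646] F [-0.7  0.5 -0.5] w 24.8
linear [-308.1  -31.1   -0.6] yaw 0.127 (tool z down: sign flipped)
```

View pics/w3.png

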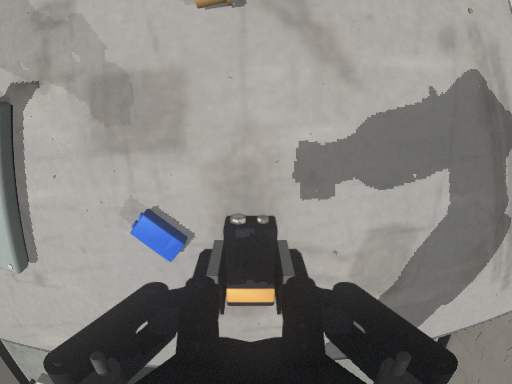

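>>> step_arm:
  linear:
    - [-40,-4,0]
    - [-80,-8,0]
    - [-120,-12,0]
    - [-160,-16,0]
    - [-200,-20,0]
    - [-230,-30,0]
    - [-230,-30,0]
    - [-230,-30,0]
  yaw: [0.03,0.06,0.09,0.127,0.127,0.127,0.127,0.127]
  gripper: [-1,-1,-1,-1,-1,-1,-1,-1]

```text
clock: 5.25
eef_pos: [551.6, -58.6, 134.5]
tool_rot: [3.139, 0.0, -1.768]
force: [-0.6, -0.6, -1.0]
width: 24.6
```

```bash
python3 - <<'E'
from h import *
d=save('wrist','w4.png');W=wcloud(d);F=d['frame'].astype(int)
q=w2t(W);np.savez('w4.npz',q=q,W=W,F=F)
print(ctrl.read_state()['eef_pos'])
go(558.85,16.2,137,TY-np.pi/2)
m=(W[...,2]>27)&(W[...,2]<33)
P=W[m];print(m.sum())
E
```

```text
[551.0305797  -61.10925404 134.72121796]
clk 5.3 at [551.  -61.1 134.7] [ 3.139e+00 -1.000e-03 -1.771e+00] F [-0.4 -0.8  0.1] w 24.8
linear [-77.3   7.7  -2.3] yaw 0.002 (tool z down: sign flipped)
22889
```

View pics/w4.png

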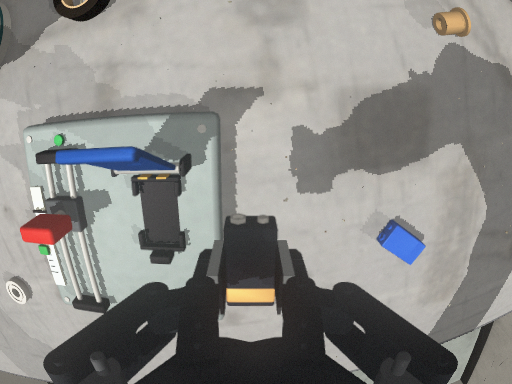

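```bash
python3 - <<'E'
from h import *
z=np.load('w4.npz');q,W,F=z['q'],z['W'],z['F']
m=(abs(q[...,0]-20)<75)&(abs(q[...,1]+46)<45)&(W[...,2]>25)
im=np.zeros((600,360,3),np.uint8);hm=np.zeros((600,360),np.float32)
s=4
for (x,y),zz,c in zip(q[m],W[m][:,2],F[m]):
    u=int((-y-46+45)*s);v=int((95-x)*s)
    if 0<=u<360 and 0<=v<600: cv2.circle(im,(u,v),3,[int(a) for a in c[::-1]],-1)
for gx in range(-40,91,10): cv2.line(im,(0,int((95-gx)*s)),(8 if gx else 30,int((95-gx)*s)),(0,255,255),1)
for gy in range(-90,0,10): cv2.line(im,(int((-gy-1)*s),599),(int((-gy-1)*s),590),(0,255,255),1)
cv2.imwrite('pics/ortho.png',im)
# walls
wl=(W[...,2]>35)&(W[...,2]<40.5)&(abs(q[...,0]-20)<40)&(abs(q[...,1]+46)<30)
print('walls',wl.sum(),np.percentile(q[wl],[1,50,99],0).round(1).tolist())
fl=(W[...,2]>27)&(W[...,2]<33)&(F.max(-1)<75)&(abs(q[...,0]-20)<40)&(abs(q[...,1]+46)<30)
print('dark floor',fl.sum(),np.percentile(q[fl],[1,50,99],0).round(1).tolist())
for x0 in range(-25,60,5):
    r=wl&(abs(q[...,0]-x0)<2.5)
    if r.sum()>3: print(x0,r.sum(),np.percentile(q[r][:,1],[2,98]).round(1))
rs=(W[...,2]>43)&(W[...,2]<50)&(abs(q[...,0]+20)<35)&(abs(q[...,1]+46)<20)
print('rest',rs.sum(),np.percentile(q[rs],[2,50,98],0).round(1).tolist(),np.median(W[rs][:,2]))
E
```

```text
walls 854 [[-13.7, -64.1], [36.8, -46.1], [53.5, -24.2]]
dark floor 908 [[-9.6, -59.6], [4.5, -48.8], [45.8, -27.4]]
-15 56 [-61.6 -36.1]
-10 235 [-63.  -24.9]
-5 52 [-63.5 -24.1]
0 64 [-63.7 -24.1]
5 8 [-63.4 -25.3]
35 20 [-64.  -25.4]
40 70 [-64.  -24.6]
45 80 [-63.9 -24.2]
50 222 [-63.6 -25.2]
55 40 [-73.1 -32.9]
rest 224 [[-20.7, -52.9], [-15.6, -44.7], [-12.7, -35.5]] 47.3122561288413
```

View pics/ortho.png

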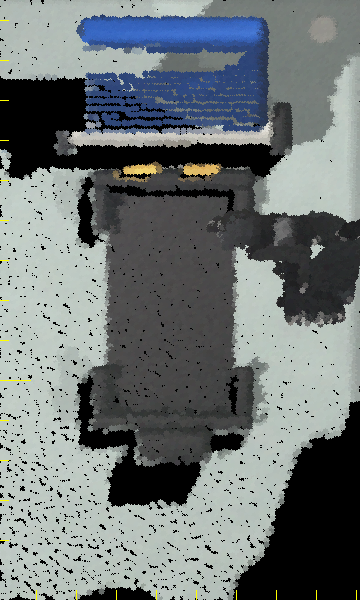

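```bash
python3 - <<'E'
from h import *
z=np.load('w4.npz');q,W,F=z['q'],z['W'],z['F']
v,u=np.mgrid[0:384,0:512]
m=(u>222)&(u<280)&(v>212)&(v<304)
print('z hist',np.nanpercentile(W[m][:,2],[5,25,50,75,95]).round(1))
zt=np.nanmedian(W[m][:,2])
top=m&(abs(W[...,2]-zt)<4)
o=top&(F[...,0]>F[...,2]+50)
print('top',np.percentile(q[top],[1,50,99],0).round(1).tolist())
print('orange',np.percentile(q[o],[1,50,99],0).round(1).tolist())
d=top&(v<245); print('term end',np.percentile(q[d],[1,50,99],0).round(1).tolist())
print('cmd eef tester', w2t([551.3,-59.5]))
E
```

```text
z hist [  1.6 124.5 125.1 125.6 133.4]
top [[4.8, -131.6], [31.1, -118.9], [50.7, -106.3]]
orange [[5.1, -131.8], [10.4, -118.9], [15.0, -106.6]]
term end [[41.3, -131.3], [46.8, -118.7], [50.9, -106.3]]
cmd eef tester [  27.33252731 -121.68941183]
```

>>> step_arm:
  linear:
    - [-30,4,0]
    - [-60,8,0]
    - [-75,9,5]
    - [-75,9,15]
    - [-75,9,25]
    - [-75,9,30]
    - [-75,9,30]
    - [-75,9,30]
  yaw: [0,0,0,0,0,0,0,0]
  gripper: [-1,-1,-1,-1,-1,-1,-1,-1]

```text
clock: 5.97
eef_pos: [557.7, 11.3, 105.6]
tool_rot: [3.14, -0.001, -1.776]
force: [-0.3, 0.4, -0.1]
width: 24.6
```

```bash
python3 - <<'E'
from h import *
d=save('wrist','w5.png');W=wcloud(d);F=d['frame'].astype(int);q=w2t(W);np.savez('w5.npz',q=q,W=W,F=F)
for i in range(3):
    dd=cams.get_image('top') if i else d
    s=ctrl.read_state();print(s['eef_pos'].round(1),w2t(s['eef_pos']).round(1),s['tool_rot'].round(3))
cv2.imwrite('pics/top5.png',cv2.resize(dd['frame'][150:270,170:320,::-1],None,fx=5,fy=5,interpolation=cv2.INTER_CUBIC))
E
```

```text
[558.1  11.8 106.1] [ 19.7 -50.5] [ 3.141e+00 -1.000e-03 -1.776e+00]
[558.4  12.2 106.4] [ 19.8 -50. ] [-3.141 -0.    -1.775]
[558.5  12.6 106.6] [ 19.9 -49.6] [-3.141 -0.    -1.775]
```

View pics/w5.png

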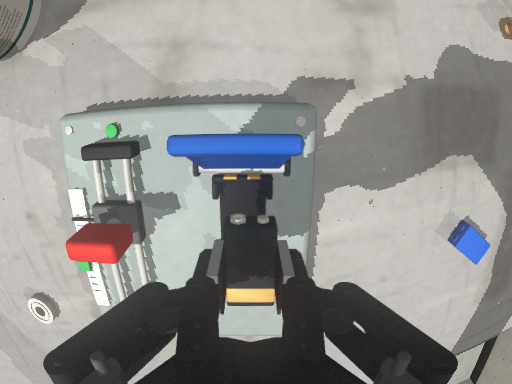

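```bash
python3 - <<'E'
from h import *
z=np.load('w5.npz');q,W,F=z['q'],z['W'],z['F']
v,u=np.mgrid[0:384,0:512]
m=(u>215)&(u<285)&(v>205)&(v<306)&(W[...,2]>75)
zt=np.nanmedian(W[m][:,2])
top=m&(abs(W[...,2]-zt)<3)
o=top&(F[...,0]>F[...,2]+50)
f=lambda n,M:print(n,M.sum(),np.percentile(q[M],[1,50,99],0).round(1).tolist(),np.median(W[M][:,2]).round(1))
f('bat top',top);f('orange',o)
t=(u>225)&(u<275)&(v>208)&(v<226)&(W[...,2]>75);f('terms',t)
f('term end',top&(v<245))
wl=(v<205)&(v>165)&(u>200)&(u<280)&(W[...,2]>34)&(W[...,2]<41)&(F.max(-1)<80);f('far walls',wl)
br=(v<200)&(u>200)&(u<280)&(F[...,0]>F[...,2]+60);f('brass',br)
b=(F[...,2]>F[...,0]+40)&(W[...,2]>45)&(u<320);f('lid',b)
m=(W[...,2]>26)&(W[...,2]<34)&(abs(q[...,0])<120)&(abs(q[...,1])<115)
n,l,s,c=cv2.connectedComponentsWithStats(m.astype(np.uint8));k=1+s[1:,4].argmax()
print(cv2.minAreaRect(W[l==k][:,:2].astype(np.float32)))
Q=q[l==k];print('tester ext',np.percentile(Q,[.3,99.7],0).round(1).tolist())
E
```

```text
bat top 4126 [[-4.8, -62.9], [22.8, -49.1], [42.5, -35.7]] 96.4
orange 690 [[-3.0, -61.9], [2.2, -49.0], [7.1, -36.7]] 96.4
terms 512 [[41.4, -61.1], [42.4, -48.7], [44.7, -37.4]] 89.6
term end 1018 [[33.2, -61.7], [38.4, -49.2], [42.8, -36.7]] 96.2
far walls 501 [[37.0, -63.6], [48.7, -44.7], [51.9, -24.6]] 38.7
brass 77 [[49.8, -54.9], [52.3, -38.9], [53.1, -31.8]] 43.5
lid 4049 [[63.9, -65.9], [85.5, -44.4], [90.1, -22.3]] 128.1
((575.9459838867188, 60.42808532714844), (188.96432495117188, 144.63333129882812), 78.2895278930664)
tester ext [[-39.3, -92.7], [98.8, 92.8]]
```

View pics/top5.png

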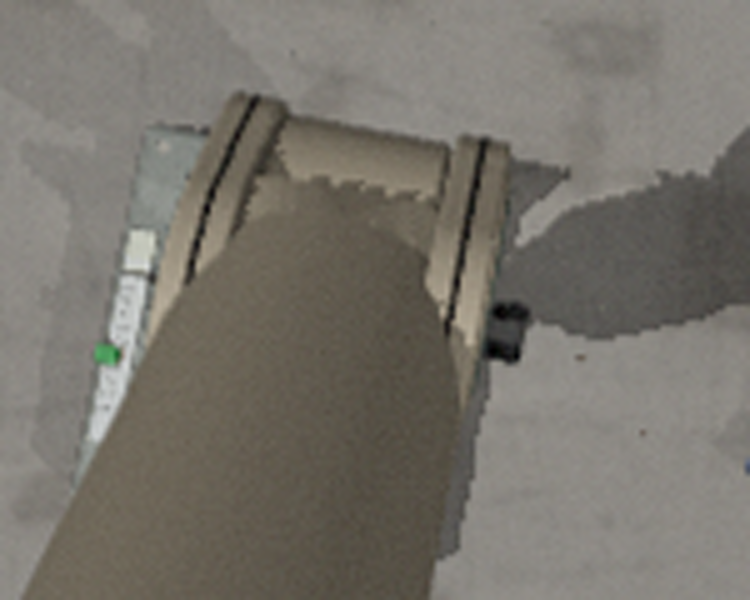

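```bash
python3 - <<'E'
from h import *
z=np.load('w5.npz');q,W,F=z['q'],z['W'],z['F']
for uu in (240,250,262):
  print(uu)
  for v in list(range(168,200,2))+list(range(208,226,2))+list(range(284,310,2)): print((v,*q[v,uu].round(1),W[v,uu,2].round(1),F[v,uu].tolist()),end=' ')
  print()
E
python3 -c "
import cv2
a=cv2.imread('pics/w5.png');cv2.imwrite('pics/w5c.png',cv2.resize(a[160:320,190:310],None,fx=4,fy=3.7,interpolation=cv2.INTER_CUBIC))"
```

```text
240
(168, np.float64(62.2), np.float64(-43.6), np.float64(58.9), [145, 153, 175]) (170, np.float64(60.0), np.float64(-43.4), np.float64(55.1), [226, 225, 218]) (172, np.float64(58.8), np.float64(-43.4), np.float64(55.1), [140, 141, 140]) (174, np.float64(51.6), np.float64(-42.6), np.float64(32.0), [64, 67, 76]) (176, np.float64(51.1), np.float64(-42.7), np.float64(35.5), [46, 50, 60]) (178, np.float64(50.9), np.float64(-42.8), np.float64(39.5), [62, 64, 73]) (180, np.float64(49.6), np.float64(-42.8), np.float64(39.6), [64, 64, 73]) (182, np.float64(48.1), np.float64(-42.8), np.float64(39.1), [56, 59, 64]) (184, np.float64(44.5), np.float64(-42.5), np.float64(31.8), [63, 62, 70]) (186, np.float64(42.9), np.float64(-42.4), np.float64(31.1), [62, 60, 69]) (188, np.float64(41.1), np.float64(-42.4), np.float64(29.8), [60, 60, 67]) (190, np.float64(40.3), np.float64(-42.4), np.float64(31.8), [64, 64, 67]) (192, np.float64(38.8), np.float64(-42.4), np.float64(31.6), [60, 62, 64]) (194, np.float64(37.5), np.float64(-42.4), np.float64(32.0), [58, 60, 63]) (196, np.float64(35.7), np.float64(-4
[... 6889 characters left out ...]
28]) (292, np.float64(4.7), np.float64(-55.4), np.float64(97.1), [248, 209, 128]) (294, np.float64(3.0), np.float64(-55.4), np.float64(96.6), [248, 208, 128]) (296, np.float64(1.0), np.float64(-55.5), np.float64(95.9), [248, 210, 128]) (298, np.float64(0.2), np.float64(-55.5), np.float64(96.6), [248, 211, 127]) (300, np.float64(-1.2), np.float64(-55.5), np.float64(96.7), [248, 207, 127]) (302, np.float64(-2.4), np.float64(-55.5), np.float64(96.9), [145, 119, 92]) (304, np.float64(-4.4), np.float64(-55.6), np.float64(96.2), [75, 74, 74]) (306, np.float64(-61.1), np.float64(-58.8), np.float64(30.7), [182, 192, 184]) (308, np.float64(-63.4), np.float64(-58.9), np.float64(30.7), [190, 199, 192])
```

View pics/w5c.png

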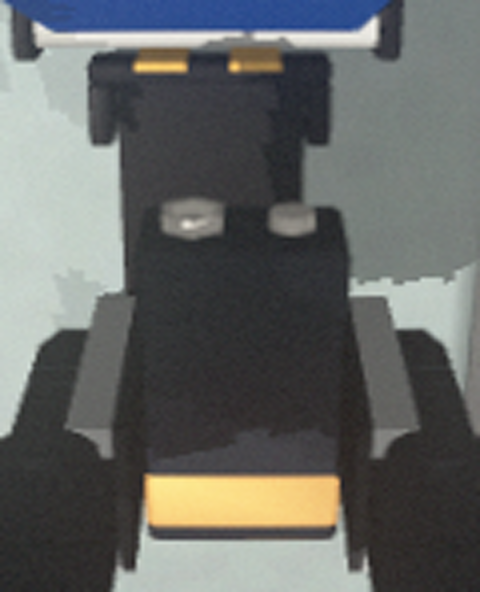

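>>> step_arm:
  linear:
    - [-3,1,0]
    - [-5,1.5,0]
    - [-5,1.5,10]
    - [-5,1.5,20]
    - [-5,1.5,25]
    - [-5,1.5,30]
    - [-5,1.5,30]
    - [-5,1.5,30]
  yaw: [0,0,0,0,0,0,0,0]
  gripper: [-1,-1,-1,-1,-1,-1,-1,-1]

```text
clock: 6.78
eef_pos: [557.4, 18.6, 75.7]
tool_rot: [3.141, -0.0, -1.773]
force: [0.2, 0.6, -0.0]
width: 25.0
```

```bash
python3 - <<'E'
from h import *
d=save('wrist','w6.png');W=wcloud(d);F=d['frame'].astype(int);q=w2t(W)
s=ctrl.read_state();print(s['eef_pos'].round(1),w2t(s['eef_pos']).round(1),s['tool_rot'].round(3),s['force'])
for uu in(235,250,265):
  print(uu,[(v,*q[v,uu].round(1).tolist(),round(float(W[v,uu,2]),1)) for v in list(range(186,222,2))])
cv2.imwrite('pics/w6c.png',cv2.resize(d['frame'][150:320,180:320,::-1],None,fx=4,fy=3.5,interpolation=cv2.INTER_CUBIC))
wl=(q[...,0]>25)&(q[...,0]<60)&(abs(q[...,1]+45)<30)&(W[...,2]>35)&(W[...,2]<40.5)&(F.max(-1)<90)
print('walls',np.percentile(q[wl],[1,99],0).round(1).tolist())
v,u=np.mgrid[0:384,0:512]
t=(u>200)&(u<300)&(v>225)&(v<245)&(W[...,2]>60)&(W[...,2]<72);print('bat',np.percentile(q[t],[1,50,99],0).round(1).tolist())
E
```

```text
[557.8  18.6  76.1] [ 18.  -43.9] [ 3.141 -0.    -1.773] [0.27207831 0.56957402 0.08567307]
235 [(186, 53.1, -33.9, 39.7), (188, 52.8, -34.0, 42.6), (190, 51.9, -34.1, 43.4), (192, 49.5, -33.8, 39.4), (194, 48.3, -33.8, 39.3), (196, 44.1, -33.3, 30.5), (198, 43.4, -33.4, 31.7), (200, 42.5, -33.4, 32.9), (202, 40.9, -33.3, 31.8), (204, 39.3, -33.3, 30.9), (206, 38.3, -33.3, 31.5), (208, 37.0, -33.2, 31.3), (210, 35.4, -33.2, 30.6), (212, 34.4, -33.2, 31.1), (214, 42.8, -34.5, 54.7), (216, 41.5, -34.4, 54.3), (218, 40.5, -34.4, 54.6), (220, 43.1, -34.9, 63.1)]
250 [(186, 51.7, -42.1, 35.4), (188, 51.8, -42.1, 39.5), (190, 50.5, -42.1, 39.0), (192, 49.6, -42.1, 39.5), (194, 48.0, -42.1, 38.4), (196, 44.5, -42.0, 31.4), (198, 43.3, -42.0, 31.6), (200, 42.1, -42.0, 31.8), (202, 40.5, -42.0, 30.6), (204, 39.3, -42.0, 30.7), (206, 38.3, -42.0, 31.5), (208, 36.9, -42.0, 31.2), (210, 35.9, -42.0, 31.7), (212, 34.2, -42.0, 30.8), (214, 32.5, -42.0, 29.7), (216, 40.6, -42.1, 52.0), (218, 40.5, -42.1, 54.5), (220, 40.5, -42.1, 57.0)]
265 [(186, 53.0, -50.2, 39.5), (188, 52.7, -50.1, 42.2), (190, 52.1, -50.0, 44.1), (192, 49.5, -50.3, 39.3), (194, 48.0, -50.4, 38.2), (196, 44.4, -50.7, 31.2), (198, 43.0, -50.8, 30.7), (200, 42.3, -50.7, 32.3), (202, 40.2, -50.9, 29.8), (204, 39.5, -50.8, 31.4), (206, nan, nan, nan), (208, 37.1, -50.8, 31.6), (210, 35.9, -50.8, 31.9), (212, 34.5, -50.9, 31.4), (214, 33.0, -50.9, 31.0), (216, 42.4, -49.6, 56.4), (218, 42.9, -49.4, 60.2), (220, 42.1, -49.4, 60.9)]
walls [[37.0, -63.5], [51.9, -24.5]]
bat [[28.7, -56.1], [36.6, -42.1], [40.9, -29.2]]
```

View pics/w6c.png

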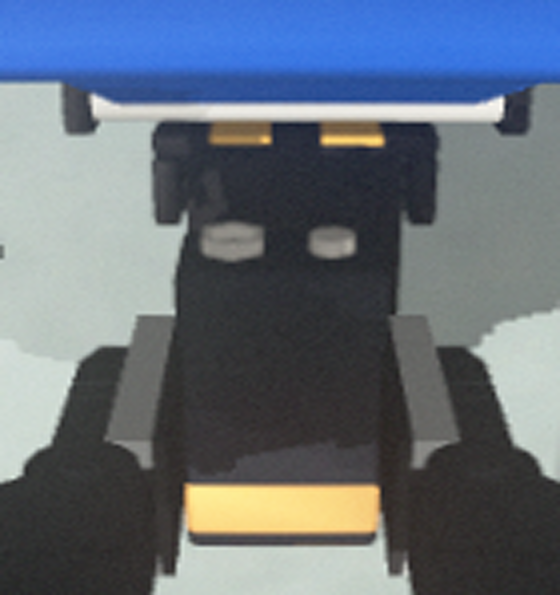

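>>> step_arm:
  linear:
    - [1.5,-0.5,0]
    - [1.5,-0.5,0]
    - [1.5,-0.5,5]
    - [1.5,-0.5,9]
    - [1.5,-0.5,13]
    - [1.5,-0.5,16]
    - [1.5,-0.5,18]
    - [1.5,-0.5,18]
  yaw: [0,0,0,0,0,0,0,0]
  gripper: [-1,-1,-1,-1,-1,-1,-1,-1]

```text
clock: 7.5
eef_pos: [557.6, 17.2, 57.6]
tool_rot: [3.141, -0.0, -1.773]
force: [-0.8, 0.9, -1.0]
width: 24.7
```

```bash
python3 - <<'E'
from h import *
d=save('wrist','w7.png');W=wcloud(d);F=d['frame'].astype(int);q=w2t(W)
s=ctrl.read_state();print(s['eef_pos'].round(1),w2t(s['eef_pos']).round(1),s['force'])
for uu in(228,250,265):
  print(uu,[(v,*q[v,uu].round(1).tolist(),round(float(W[v,uu,2]),1)) for v in list(range(192,230,2))])
cv2.imwrite('pics/w7c.png',cv2.resize(d['frame'][150:320,180:320,::-1],None,fx=4,fy=3.5,interpolation=cv2.INTER_CUBIC))
E
```

```text
[557.7  17.2  57.9] [ 18.2 -45.3] [ 0.45927015 -0.05141146 -1.03779308]
228 [(192, 85.0, -39.8, 128.4), (194, nan, nan, nan), (196, nan, nan, nan), (198, nan, nan, nan), (200, 52.6, -32.8, 41.8), (202, 52.7, -33.1, 45.0), (204, 49.1, -32.5, 38.0), (206, 48.4, -32.5, 39.0), (208, 44.3, -31.9, 31.2), (210, 43.4, -31.9, 31.8), (212, 41.7, -31.7, 30.3), (214, 41.1, -31.8, 31.6), (216, 40.9, -32.0, 33.9), (218, 40.7, -32.1, 36.0), (220, 40.6, -32.3, 38.4), (222, 41.0, -32.5, 41.7), (224, 41.0, -32.7, 44.2), (226, 41.1, -32.9, 46.7), (228, 40.9, -33.0, 48.7)]
250 [(192, 84.9, -43.5, 128.2), (194, nan, nan, nan), (196, 84.3, -43.5, 128.5), (198, 83.9, -43.5, 128.3), (200, 51.7, -43.4, 39.5), (202, 50.4, -43.4, 38.5), (204, 49.3, -43.4, 38.6), (206, 48.2, -43.4, 38.3), (208, 44.3, -43.4, 31.1), (210, 43.3, -43.4, 31.4), (212, 42.1, -43.4, 31.3), (214, 41.3, -43.4, 32.2), (216, 40.9, -43.4, 33.9), (218, 40.3, -43.4, 35.2), (220, 40.6, -43.4, 38.2), (222, 40.8, -43.4, 41.2), (224, 40.8, -43.4, 43.6), (226, 40.9, -43.4, 46.3), (228, 41.0, -43.4, 48.6)]
265 [(192, nan, nan, nan), (194, nan, nan, nan), (196, nan, nan, nan), (198, nan, nan, nan), (200, 52.8, -50.6, 42.3), (202, 52.0, -50.5, 43.1), (204, 49.2, -50.8, 38.3), (206, 48.3, -50.8, 38.7), (208, 44.0, -51.3, 30.3), (210, 43.0, -51.3, 30.6), (212, 42.3, -51.2, 31.8), (214, 40.9, -51.3, 31.0), (216, 42.8, -50.9, 38.3), (218, 43.1, -50.8, 41.5), (220, 42.8, -50.7, 43.4), (222, 41.6, -50.7, 43.0), (224, 41.1, -50.7, 44.3), (226, 41.2, -50.6, 46.8), (228, 40.8, -50.5, 48.4)]
```

View pics/w7c.png

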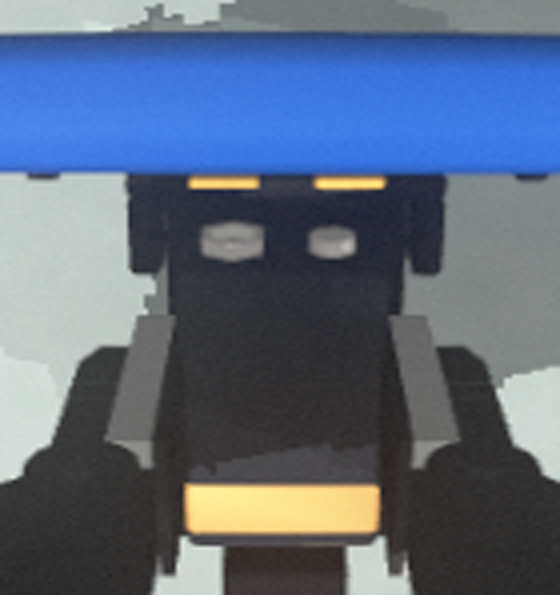

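>>> step_arm:
  linear:
    - [0,0,0.5]
    - [0,0,0.5]
    - [0,0,0.5]
    - [0,0,0.5]
    - [0,0,0.5]
    - [0,0,0.5]
    - [0,0,0.5]
    - [0,0,0.5]
  yaw: [0,0,0,0,0,0,0,0]
  gripper: [-1,-0.3,-0.2,-0.1,0.0,0.05,0.05,0.05]

```text
clock: 8.22
eef_pos: [558.0, 17.2, 57.8]
tool_rot: [-3.141, 0.0, -1.773]
force: [-0.3, 0.2, -0.3]
width: 45.0
```

>>> step_arm:
  linear:
    - [0,0,0]
    - [0,0,-10]
    - [0,0,-20]
    - [0,0,-40]
    - [0,0,-60]
    - [0,0,-80]
    - [0,0,-100]
    - [0,0,-100]
  yaw: [0,0,0,0,0,0,0,0]
  gripper: [0.05,0.05,0.05,0.05,0.05,0.05,0.05,0.05]

```text
clock: 8.88
eef_pos: [560.5, 17.0, 162.5]
tool_rot: [-3.134, 0.002, -1.773]
force: [0.4, 0.0, -0.1]
width: 44.9
```

```bash
python3 - <<'E'
from h import *
d=save('wrist','w8.png');W=wcloud(d);F=d['frame'].astype(int);q=w2t(W)
s=ctrl.read_state();print(s['eef_pos'].round(1),w2t(s['eef_pos']).round(1),s['force'])
cv2.imwrite('pics/w8c.png',cv2.resize(d['frame'][100:340,150:350,::-1],None,fx=3,fy=2.5,interpolation=cv2.INTER_CUBIC))
t=(abs(q[...,0]-20)<40)&(abs(q[...,1]+44)<17)&(W[...,2]>42.5)&(W[...,2]<53)&(q[...,0]>-12)
print('bat',t.sum(),np.percentile(q[t],[1,50,99],0).round(1).tolist(),np.median(W[t][:,2]))
wl=(q[...,0]>-15)&(q[...,0]<60)&(abs(q[...,1]+45)<30)&(W[...,2]>35)&(W[...,2]<40.5)&(F.max(-1)<90)
print('walls',np.percentile(q[wl],[1,99],0).round(1).tolist())
E
```

```text
[559.7  17.2 160.7] [ 20.1 -44.9] [-0.10117993  0.66970875 -1.40394257]
bat 1743 [[-5.4, -56.5], [20.1, -43.5], [52.4, -30.8]] 47.6523629046651
walls [[-13.1, -63.0], [51.8, -24.7]]
```

View pics/w8c.png

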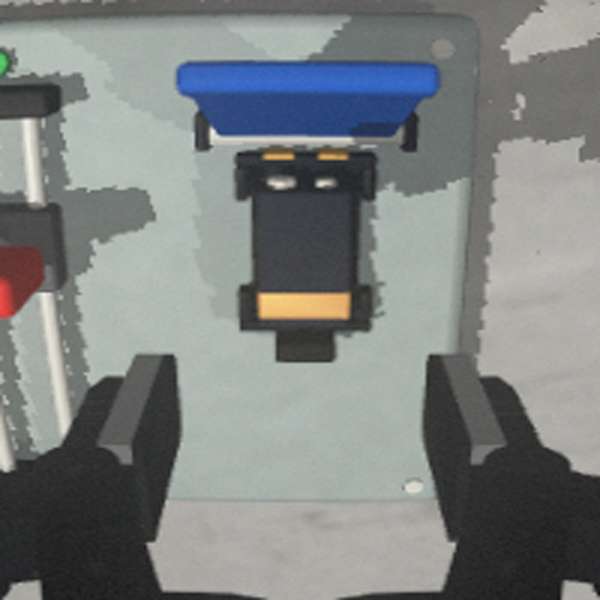

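>>> step_arm:
  linear:
    - [0,0,-15]
    - [0,0,-30]
    - [0,-30,-30]
    - [0,-60,-30]
    - [0,-90,-30]
    - [0,-105,-30]
    - [0,-105,-30]
    - [0,-105,-30]
  yaw: [0,0,0,0,0,0,0,0]
  gripper: [-1,-1,-1,-1,-1,-1,-1,-1]

```text
clock: 9.6
eef_pos: [660.1, -4.1, 186.7]
tool_rot: [3.14, -0.001, -1.774]
force: [-0.9, -0.5, 0.4]
width: -0.3
```

```bash
python3 - <<'E'
from h import *
s=ctrl.read_state();print(s['eef_pos'].round(1),w2t(s['eef_pos']).round(1),s['force'].round(1),s['tool_rot'].round(3),s['width'],s['qpos'].round(2))
E
```

```text
[660.1  -4.1 186.7] [122.8 -45.6] [-0.9 -0.5  0.4] [ 3.140e+00 -1.000e-03 -1.774e+00] -0.3436653942856258 [-0.2   0.74  0.29  1.56 -0.25  0.89 -1.6 ]
```

>>> step_arm:
  linear:
    - [0,0,16]
    - [0,0,32]
    - [0,0,47]
    - [0,0,47]
    - [0,10,47]
    - [0,20,47]
    - [0,28,47]
    - [0,36,47]
  yaw: [0,0,0,0,0,0,0,0]
  gripper: [-1,-1,-1,-1,-1,-1,-1,-1]

```text
clock: 10.27
eef_pos: [625.2, 3.6, 141.7]
tool_rot: [-3.14, 0.0, -1.773]
force: [0.4, -1.1, 0.6]
width: 0.2
```

```bash
python3 - <<'E'
from h import *
d=save('scene','s9.png');save('wrist','w9.png')
cv2.imwrite('pics/s9c.png',cv2.resize(d['frame'][100:300,150:370,::-1],None,fx=3,fy=3))
s=ctrl.read_state();print(s['eef_pos'].round(1),w2t(s['eef_pos']).round(1),s['force'].round(1))
E
```

```text
[624.1   3.9 141.4] [ 85.9 -44.9] [-0.4  0.  -0.7]
```

View pics/s9c.png

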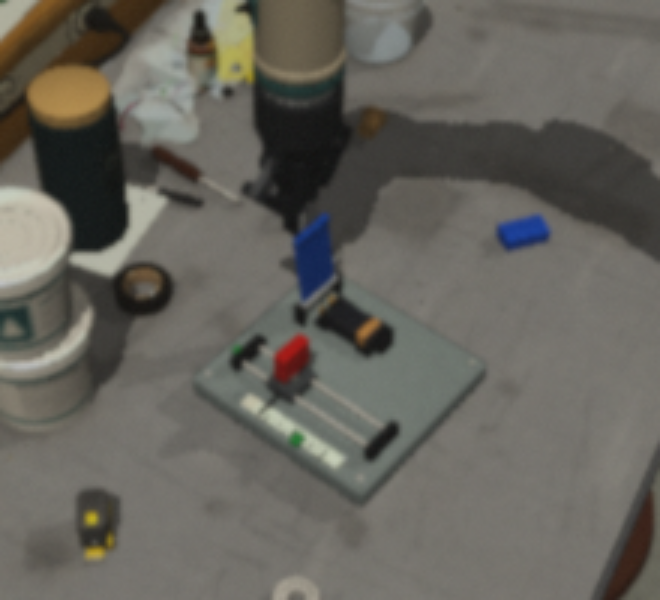

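>>> step_arm:
  linear:
    - [0,10,4]
    - [0,18,5]
    - [0,26,7]
    - [0,33,9]
    - [0,40,11]
    - [0,47,15]
    - [0,53,20]
    - [0,53,20]
  yaw: [0,0,0,0,0,0,0,0]
  gripper: [-1,-1,-1,-1,-1,-1,-1,-1]

```text
clock: 11.03
eef_pos: [571.1, 14.5, 119.5]
tool_rot: [3.138, -0.0, -1.773]
force: [-0.2, 0.0, -1.0]
width: -0.1
```

```bash
python3 - <<'E'
from h import *
d=save('scene','s10.png')
cv2.imwrite('pics/s10c.png',cv2.resize(d['frame'][100:300,150:370,::-1],None,fx=3,fy=3))
s=ctrl.read_state();print(s['eef_pos'].round(1),w2t(s['eef_pos']).round(1),s['force'].round(1))
E
```

```text
[572.1  14.3 119.9] [ 32.9 -45.3] [-0.   0.2  0.5]
```

View pics/s10c.png

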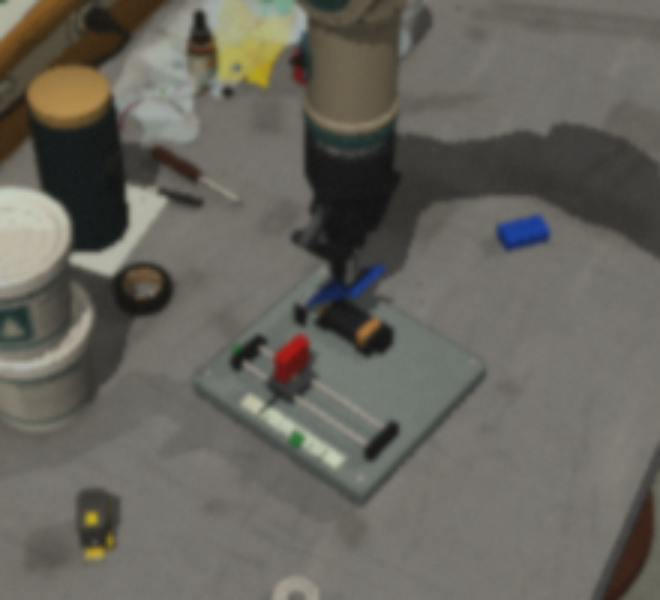

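>>> step_arm:
  linear:
    - [0,5,5]
    - [0,10,11]
    - [0,13,18]
    - [0,16,25]
    - [0,18,31]
    - [0,20,36]
    - [0,20,40]
    - [0,20,42]
  yaw: [0,0,0,0,0,0,0,0]
  gripper: [-1,-1,-1,-1,-1,-1,-1,-1]

```text
clock: 11.75
eef_pos: [553.3, 18.1, 78.7]
tool_rot: [3.14, 0.0, -1.773]
force: [-5.5, 1.2, 24.5]
width: -0.4
```

>>> step_arm:
  linear:
    - [0,0,1]
    - [0,0,2]
    - [0,0,3]
    - [0,0,3]
  yaw: [0,0,0,0]
  gripper: [-1,-1,-1,-1]

```text
clock: 12.08
eef_pos: [553.3, 18.1, 78.6]
tool_rot: [3.14, 0.001, -1.773]
force: [-8.1, 1.1, 29.3]
width: 0.3
```

```bash
python3 - <<'E'
from h import *
d=save('scene','s11.png')
cv2.imwrite('pics/s11c.png',cv2.resize(d['frame'][150:280,200:330,::-1],None,fx=4.5,fy=4.5,interpolation=cv2.INTER_CUBIC))
s=ctrl.read_state();print(s['eef_pos'].round(1),w2t(s['eef_pos']).round(1),s['force'].round(1))
W=cloud(d);q=w2t(W);F=d['frame'].astype(int)
b=(F[...,2]>F[...,0]+40)&(abs(q[...,0]-20)<60)&(abs(q[...,1]+44)<30)&(W[...,2]>45);A=np.c_[q[b],W[b][:,2]]
print(b.sum(),np.percentile(A,[2,50,98],0).round(1).tolist(),np.polyfit(A[:,0],A[:,2],1))
E
```

```text
[553.3  18.1  78.6] [ 13.7 -45.3] [-8.2  0.2 30.3]
213 [[-17.0, -67.7, 48.0], [5.1, -35.3, 53.5], [56.2, -22.3, 57.0]] [8.80608840e-03 5.30614257e+01]
```

View pics/s11c.png

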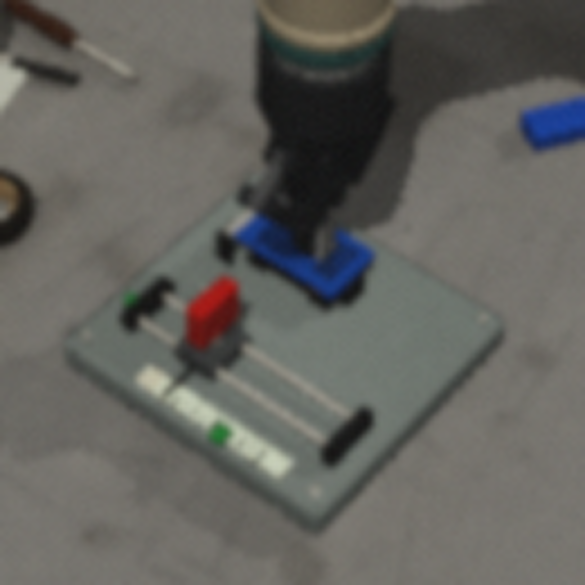

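>>> step_arm:
  linear:
    - [0,0,-10]
    - [0,0,-30]
    - [0,0,-60]
    - [0,0,-80]
    - [-30,0,-80]
    - [-60,0,-80]
    - [-80,0,-80]
    - [-80,0,-80]
  yaw: [0,0,0,0,-0.12,-0.24,-0.36,-0.48]
  gripper: [-1,-1,-1,-1,-1,-1,-1,1]

```text
clock: 12.8
eef_pos: [570.7, 103.0, 155.7]
tool_rot: [-3.139, 0.004, -1.28]
force: [-0.5, 0.5, 0.4]
width: 10.5
```

```bash
python3 - <<'E'
from h import *
d=save('wrist','w12.png');W=wcloud(d);q=w2t(W);F=d['frame'].astype(int)
s=ctrl.read_state();print(w2t(s['eef_pos']).round(1))
h=t2w(19.6-20,44.7)
go(h[0],h[1],150,TY)
b=(F[...,2]>F[...,0]+40)&(abs(q[...,0]-20)<60)&(abs(q[...,1]+44)<30)&(W[...,2]>45);A=np.c_[q[b],W[b][:,2]]
print(b.sum(),np.percentile(A,[2,50,98],0).round(1).tolist(),np.polyfit(A[:,0],A[:,2],1))
E
```

```text
[13.9 38.3]
clk 12.85 at [570.3  99.9 155.6] [-3.141e+00  2.000e-03 -1.277e+00] F [-0.9 -0.9  0.6] w 18.6
linear [-12.5   9.5   5.7] yaw -1.075 (tool z down: sign flipped)
3729 [[-15.2, -65.0, 53.3], [24.0, -41.5, 54.7], [57.4, -21.1, 56.0]] [1.91881818e-03 5.46347122e+01]
```

View pics/w12.png

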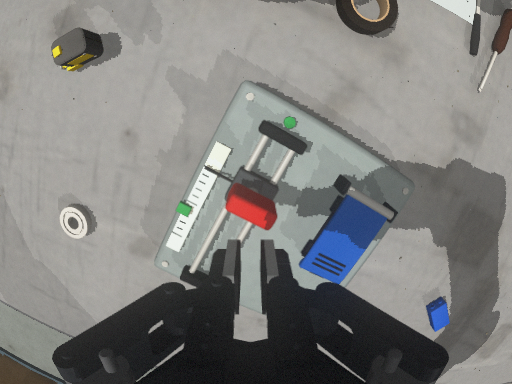

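>>> step_arm:
  linear:
    - [-5,3,0]
    - [-10,3,0]
    - [-10,0,0]
    - [-10,0,0]
    - [-10,0,0]
    - [-10,0,0]
    - [-10,0,0]
    - [-10,0,0]
  yaw: [-0.12,-0.24,-0.36,-0.48,-0.6,-0.72,-0.84,-0.96]
  gripper: [1,1,1,1,1,1,1,1]

```text
clock: 13.52
eef_pos: [567.1, 104.7, 155.4]
tool_rot: [3.141, 0.0, -0.331]
force: [0.2, -0.9, -1.0]
width: 85.5
```

>>> step_arm:
  linear:
    - [0,0,0]
    - [0,0,0]
    - [0,0,0]
  yaw: [-0.11,-0.11,-0.11]
  gripper: [1,1,1]

```text
clock: 13.77
eef_pos: [567.2, 104.9, 155.5]
tool_rot: [3.141, 0.001, -0.229]
force: [0.4, -0.1, 0.9]
width: 85.5
```

```bash
python3 - <<'E'
from h import *
d=save('wrist','w13.png');W=wcloud(d);q=w2t(W);F=d['frame'].astype(int)
s=ctrl.read_state();print(w2t(s['eef_pos']).round(1))
r=(F[...,0]>F[...,1]+70)&(F[...,0]>F[...,2]+70)&(abs(q[...,0]-20)<60)&(abs(q[...,1]-44)<40)
t=r&(W[...,2]>83);A=np.c_[q[t],W[t][:,2]];print('handle top',t.sum(),np.percentile(A,[1,50,99],0).round(1).tolist())
g=(F[...,1]>F[...,0]+30)&(F[...,1]>F[...,2]+20)&(abs(q[...,1]-90)<20);
A=np.c_[q[g],W[g][:,2]];print('band',g.sum(),np.percentile(A,[1,50,99],0).round(1).tolist())
h=t2w(19.6,44.7);go(h[0],h[1],150,TY)
E
```

```text
[ 9.9 42.8]
handle top 895 [[13.0, 30.1, 84.3], [19.2, 48.3, 87.5], [25.5, 64.0, 89.1]]
band 181 [[-29.0, 84.5, 29.9], [-23.2, 90.7, 37.6], [-18.6, 96.2, 39.4]]
clk 13.8167 at [567.3 105.2 155.5] [ 3.141  0.    -0.228] F [-0.4 -0.3 -0.2] w 85.3
linear [ 9.7 -2.1  5.5] yaw -0.026 (tool z down: sign flipped)
```

View pics/w13.png

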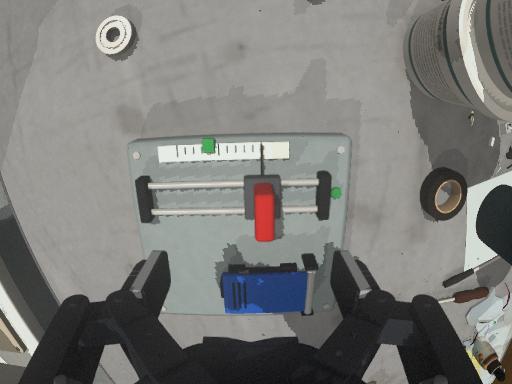

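>>> step_arm:
  linear:
    - [9.5,-3,0]
    - [9.5,-3,20]
    - [9.5,-3,40]
    - [9.5,-3,55]
    - [9.5,-3,65]
    - [9.5,-3,71]
    - [9.5,-3,71]
    - [9.5,-3,71]
  yaw: [-0.026,-0.026,-0.026,-0.026,-0.026,-0.026,-0.026,-0.026]
  gripper: [1,1,1,1,1,1,1,1]

```text
clock: 14.48
eef_pos: [577.5, 106.9, 84.9]
tool_rot: [3.142, -0.0, -0.198]
force: [0.2, -0.5, -0.1]
width: 85.5
```

>>> step_arm:
  linear:
    - [0,0,0]
    - [0,0,0]
    - [0,0,0]
    - [0,0,0]
    - [0,0,0]
    - [0,0,0]
    - [0,0,0]
    - [0,0,0]
  yaw: [0,0,0,0,0,0,0,0]
  gripper: [-1,-1,-1,-1,-1,-1,-1,-1]

```text
clock: 15.15
eef_pos: [577.6, 106.8, 85.1]
tool_rot: [-3.141, -0.001, -0.198]
force: [-0.3, -1.2, 4.3]
width: 13.0
```

```bash
cat > pm.py <<'E'
from h import *
import sys
n=sys.argv[1]
d=save('wrist',f'w{n}.png');W=wcloud(d);q=w2t(W);F=d['frame'].astype(int)
s=ctrl.read_state();print(w2t(s['eef_pos']).round(1),s['eef_pos'].round(1),s['force'].round(1),'w',s['width'])
g=(F[...,1]>F[...,0]+30)&(F[...,1]>F[...,2]+20)&(abs(q[...,1]-90)<20)
A=np.c_[q[g],W[g][:,2]];print('band',g.sum(),np.percentile(A,[1,50,99],0).round(1).tolist())
vv,uu=np.nonzero(g);print('band px',uu.min(),uu.max(),vv.min(),vv.max())
cv2.imwrite(f'pics/w{n}c.png',cv2.resize(d['frame'][80:300,120:400,::-1],None,fx=2.8,fy=2.7,interpolation=cv2.INTER_CUBIC))
E
python3 pm.py 14
```

```text
[19.7 46.5] [577.6 106.8  85.1] [ 0.8 -0.3  3.9] w 12.998317699915287
band 338 [[-29.3, 84.2, 31.3], [-23.2, 90.7, 37.6], [-18.4, 96.3, 39.1]]
band px 169 186 159 179
```

View pics/w14c.png

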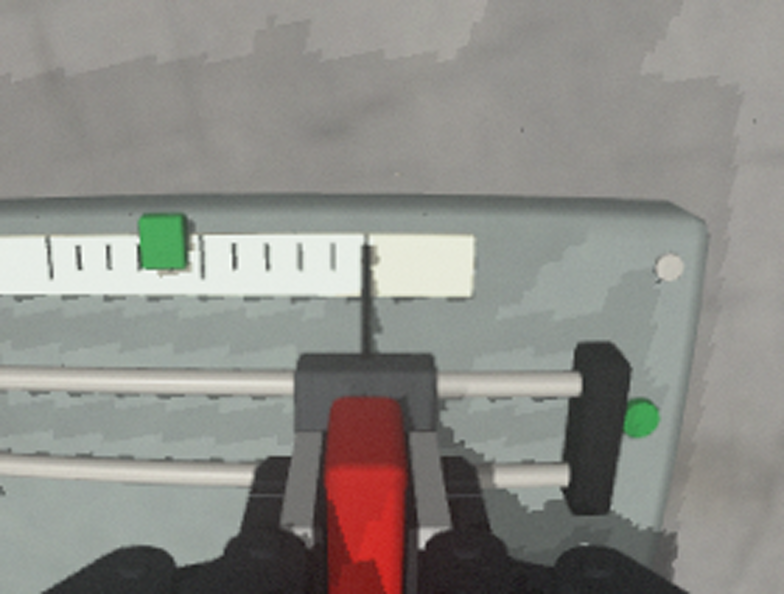

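>>> step_arm:
  linear:
    - [-4,0,0]
    - [-10,0,0]
    - [-16,0,0]
    - [-22,0,0]
    - [-28,0,0]
    - [-34,0,0]
    - [-39,0,0]
    - [-39,0,0]
  yaw: [0,0,0,0,0,0,0,0]
  gripper: [-1,-1,-1,-1,-1,-1,-1,-1]

```text
clock: 15.87
eef_pos: [539.1, 114.8, 85.2]
tool_rot: [-3.141, -0.002, -0.197]
force: [4.9, -2.2, -0.3]
width: 12.9
```

```bash
python3 pm.py 15
```

```text
[-19.1  46.6] [539.6 114.6  85.1] [ 6.5 -1.5 -0.6] w 13.617378454950066
band 327 [[-28.1, 84.6, 34.9], [-24.0, 91.3, 37.8], [-18.8, 96.2, 39.4]]
band px 236 252 159 179
```

View pics/w15c.png

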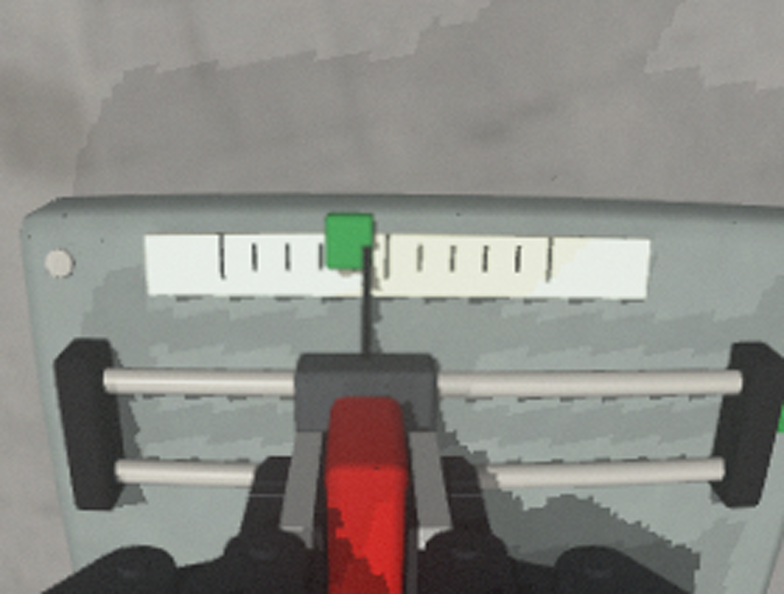

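>>> step_arm:
  linear:
    - [-2,0,0]
    - [-3.5,0,0]
    - [-3.5,0,0]
    - [-3.5,0,0]
    - [-3.5,0,0]
    - [-3.5,0,0]
  yaw: [0,0,0,0,0,0]
  gripper: [-1,-1,-1,-1,-1,-1]

```text
clock: 16.42
eef_pos: [536.9, 115.2, 85.1]
tool_rot: [-3.14, -0.003, -0.197]
force: [5.6, -0.7, 0.7]
width: 12.9
```

```bash
python3 pm.py 16; python3 - <<'E'
from h import *
d=save('top','t16.png');e=save('scene','s16.png')
a=cv2.resize(d['frame'][160:270,170:290,::-1],None,fx=3.3,fy=4,interpolation=cv2.INTER_CUBIC)
b=cv2.resize(e['frame'][160:270,200:310,::-1],None,fx=3.6,fy=4,interpolation=cv2.INTER_CUBIC)
cv2.imwrite('pics/both16.png',np.hstack([a,b]))
E
```

```text
[-22.   46.5] [536.8 115.2  85.1] [ 6.5 -1.8  0.5] w 12.935135733846057
band 328 [[-28.0, 84.8, 35.0], [-23.9, 91.1, 37.8], [-18.7, 96.2, 39.3]]
band px 240 256 159 179
```

View pics/w16c.png

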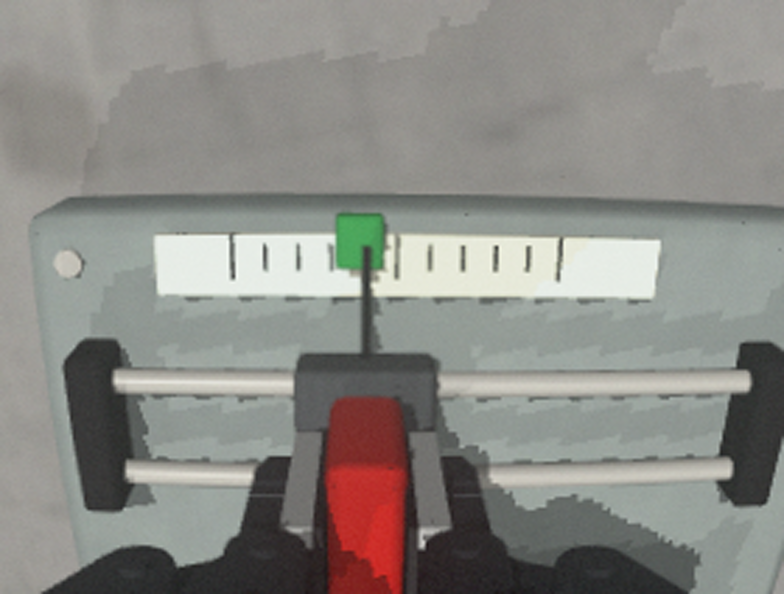

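View pics/both16.png

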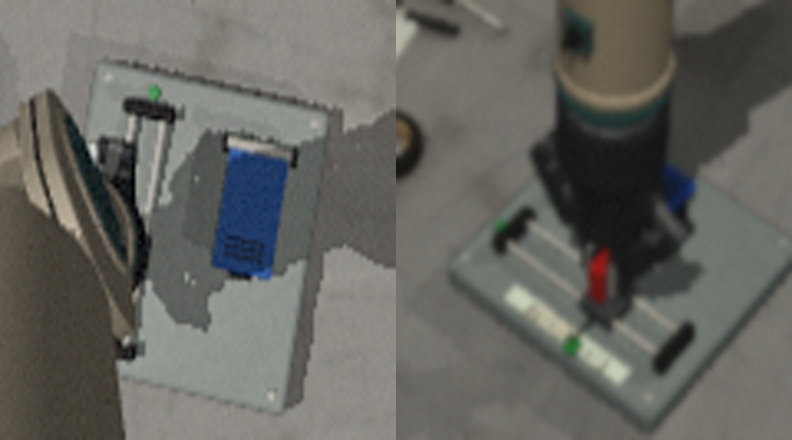

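>>> step_arm:
  linear:
    - [-1.5,0,0]
    - [-1.5,0,0]
    - [-1.5,0,0]
    - [-1.5,0,0]
    - [-1.5,0,0]
    - [-1.5,0,0]
    - [-1.5,0,0]
    - [-1.5,0,0]
  yaw: [0,0,0,0,0,0,0,0]
  gripper: [-1,-1,-1,-1,-1,-1,-1,-1]

```text
clock: 17.23
eef_pos: [535.5, 115.5, 85.1]
tool_rot: [-3.14, -0.003, -0.197]
force: [5.7, -1.0, 0.7]
width: 13.3
```

```bash
python3 pm.py 17; python3 pm.py 18; python3 - <<'E'
from h import *
d=cams.get_image('top');W=cloud(d);q=w2t(W);F=d['frame'].astype(int)
b=(F[...,2]>F[...,0]+30)&(abs(q[...,0]-20)<60)&(abs(q[...,1]+44)<30)&(W[...,2]>45);A=np.c_[q[b],W[b][:,2]]
print('lid',b.sum(),np.percentile(A,[2,50,98],0).round(1).tolist(),np.polyfit(A[:,0],A[:,2],1))
E
```

```text
[-23.4  46.6] [535.5 115.5  85.1] [ 6.1 -1.8  0.5] w 13.124182618997285
band 338 [[-28.4, 84.6, 30.8], [-23.6, 91.2, 37.8], [-18.5, 96.2, 39.8]]
band px 242 259 159 179
[-23.4  46.6] [535.4 115.5  85.1] [ 6.8 -1.2  1.3] w 12.779657953006746
band 338 [[-28.4, 84.6, 30.2], [-23.4, 91.3, 37.8], [-18.5, 96.2, 39.1]]
band px 242 259 159 179
lid 542 [[-15.8, -66.9, 50.1], [21.1, -44.8, 54.1], [57.5, -23.5, 58.2]] [2.05388470e-03 5.40745764e+01]
```

View pics/w18c.png

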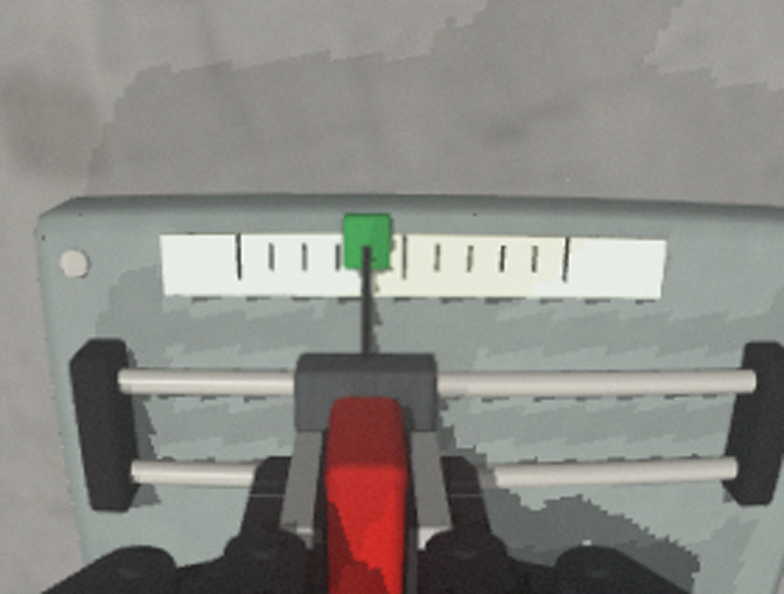

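Pointer (367,260) is in the middle of the green band (343–391), the lid is level, and the grip is steady.

```bash
python3 -c "
from cell import ctrl
print(ctrl.finish_job())"
```

```text
the job is handed in; nothing more can be done
None
```

I finished the whole task and handed it in at about 17.5 s, still holding the handle. `finish_job` gave no verdict, so the result below rests on my own last checks.

- **Battery:** I took the dark battery with the orange end, not the blue look-alike, and laid it flat in the bay with the terminals towards the hinge. After I let go, the wrist camera showed it between the bay walls, within about 1 mm of the bay's middle across and about 2 mm lengthwise. I could not see it again once the lid was shut.
- **Lid:** I shut it with the closed fingers, pressing with about 30 N. It still measured level at the end (slope about 0.002 rad).
- **Handle and pointer:** I gripped the red handle front to back and pulled it about 43 mm. In the last picture the pointer stands in the middle of the green band and is at rest. The gripper feels about 6 N of spring pull.
- **Green band:** it measured at the same place before and after, within about 0.5 mm.
- **Bearing, tape measure, tape roll and bushing:** I kept clear of them but did not measure them again at the end.

Position readings varied by 1 to 2 mm, so I set the battery and pointer from the wrist pictures instead. The first pulls on the handle came up about 5 mm short, and I made that up in two small corrections.

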